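# Feel for the hidden catch of the spoon dispenser

### The arm

A 6-joint arm with a two-finger parallel gripper is mounted at the origin on the work surface. World frame = base frame: x ahead of the robot, y to its left, z up, the work surface at z = 0. Lengths are in m, angles in degrees, forces in N, time in s.
With the tool pointing down it reaches from about 0.25 to 0.775 m from the base axis. Payload 8.9 kg.
Tool frame: the origin (TCP) lies midway between the tips of the shut fingers; the grasp point (between the pads) lies 19 mm behind it; z points along the fingers, y is the line along which they close (so a half turn about z gives the same grasp; the last joint's range is limited). The gripper opens to 85 mm and grips with 20 to 120 N. Pads are 22 mm wide; open, the fingers measure 114 mm over their backs; the gripper's body (76 mm by 85 mm) begins 54 mm behind the grasp point. The pads swing forward as they close: fully open they stand 13 mm farther back than shut.
Start: joints at [-77.71, 16.656, -8.789, 64.555, 0, 82.019], TCP at [0.182, -0.492, 0.231] pointing down, gripper open.
Joint ranges: [-144.48, 144.48], [-52.06, 99.96], [-74.48, 78.29], [-112.23, 115.85], [-86.99, 84.42], [-180, 180]. Speed limits (degrees/s): [127.2, 127.2, 159.86, 180, 180, 180].

### API

Orientations are given as a 3x3 rotation matrix whose columns are the frame's x, y, z axes.
In Python, from workcell import arm gives the robot as it stands.
- The arm moves only by the shell command python3 steer.py 'ROWS' [FORCE]. ROWS is rows parted by semicolons, their numbers by spaces, 1 to 5 of them, each of 7 numbers: a rotation vector rx, ry, rz in degrees, then dx, dy, dz in m, then the finger opening in m; each row is the pose to reach, as a shift and turn from the pose commanded when the command began, along the tool's axes at that moment; what a row does not reach only later rows make up. A row lasts 1/10 s, in which the tool goes at most 0.05 m and 8.59 degrees, less where a joint would pass 70% of its speed; a pose out of reach is approached as far as the arm can. The fingers move at their own pace and stop on an object; FORCE is the grip in N (left out, the last holds). Time passes only in rows, so rows that do not move let the fingers close. It prints the time, the measured TCP pose, the force, the opening and the grip force at its end.
- arm.get_obs(): the state, without advancing time (a new reading comes with each control period).
- arm.camera(name): name is "scene" or "top" or "wrist"; returns (picture, depth): 480x640x3 uint8, red, green, blue; 480x640 float32, m along the optical axis (not along the pixel's ray), 0 where there is no reading.
- arm.camera_params(name): a dict with "fx", "fy", "cx", "cy" (pixels), "pose" (4x4, takes a point from camera to world coordinates). Camera axes: x right, y up, looking along -z (the intrinsics and any distortion apply to the point x, -y, -z); pixel columns grow to the right and rows downward; lengths in m; the calibration is good to about 2 mm. A picture is of the moment at which its call begins: read the wrist's pose just before it. camera_params takes no time and is no camera call; for the wrist camera it gives the pose at the moment of the call.
- arm.hand_in(): hands the job in; it is judged then, once.
The state is a dict: "t": time; "q": joint angles; "joint_vel": joint speeds; "tau": joint torques, N m; "eef_pos": TCP position; "ee_rot": TCP orientation; "force": force on the tool from outside, world axes, zero at the start; "ft_torque": the same for the moment, N m; "gripper_width": finger opening in m; "grip_force": force on a finger pad.
Only numpy, scipy, OpenCV 4.12 (cv2) and the standard library are available. Lean on these libraries where they do the work, as an engineer would, in place of code of your own. Each camera call takes 0.05 s, during which the arm holds its last target. There are 200 camera calls.

### The job

Unlock the white spoon dispenser: take the wooden-handled key from its stand, put its steel pin into the black slot on top and feel along the slot's floor with its tip for the hidden release hole, then press the catch at the bottom of the hole fully home with the key. Afterwards stand the key back upright in the hole of its wooden stand and let go, without knocking over the honey jar that stands nearby.

Things in the scene. Friction and masses are not known exactly. Their poses are not given: they have to be found in the camera images.
- dispenser: white box, fixed to the table, 110 (x) x 220 (y) x 60 mm high, with spoon ends in a dark outlet on its -x side. Origin at the centre of its underside, z up, y along its length and along the slot in the middle of its flat top. The slot is 13 mm wide (x) and 80 mm long (y from -40 to +40 mm)
- slot_mid (a point): middle of the slot's mouth, level with the dispenser's top. The slot has a flat, rigid, black floor 12 mm below; somewhere along it, centred within 30 mm of the middle either way, is one hole as wide as the slot and 13 mm long, black in black. Its place is not given. The flat top of the catch lies in it, 10 mm below the slot's floor
- catch (a joint): catch in the hidden hole: 0 at the start, grows as it is pushed down, 0.010 m when fully home; takes 4 N (a little more if fast) and stays where it is pushed. As it goes down, a 9 mm black tell-tale pin (to look at only) rises as far from a steel washer on the dispenser's top, 35 mm to the +x side of the slot's middle
- key: release key: square wooden handle 26 x 26 mm, 48 mm high, and below it a steel pin 8 mm in diameter, 75 mm long, flat at its end. Origin at the centre of the handle's underside (shoulder), z up, x and y square to the handle's sides. 60 to 130 g. It starts upright in its stand, pin down, the shoulder on the stand's top
- key_tip (a point): centre of the end of the key's pin, 75 mm below the key's origin
- stand: wooden block, fixed to the table, 60 x 60 x 80 mm high, origin at the centre of its underside, z up; a square 15 x 15 mm hole with a 2 mm chamfer goes down through its middle
- stand_hole (a point): centre of the mouth of the stand's hole, on the block's top (80 mm above the table); here the key's shoulder rests
- jar: bystander: squat glass honey jar with a brass lid, 60 mm across, 85 mm high, origin at the centre of its underside; stands beyond the dispenser and stand

How it is judged (in metres and radians):
On the way:
1. the catch is pushed home (at least 8 of its 10 mm) with the key's pin in the hole (value of joint catch above 0.008 m and z of key_tip in the frame of dispenser below 0.045 m and x of key_tip in the frame of dispenser between -0.012 and 0.012 m), for 0.1 s.
At the end, for the whole second after the job is handed in: the catch is still at least 8 mm down, and the key stands at rest upright (within 0.15 rad) in its stand, its shoulder within 8 mm of the centre of the stand's hole mouth (value of joint catch above 0.008 m and distance between key and stand_hole below 0.008 m and angle between key's own z axis and vertical below 0.15 rad and linear speed of key below 0.02 m/s); the robot touches nothing.
It fails at once if the honey jar is knocked over (tilted more than 0.7 rad) (angle between jar's own z axis and vertical above 0.7 rad).
It also fails if it takes over 61 s, if anything falls off the work surface, if the arm or the gripper's body presses on something with over 40 N, if the wrist force passes 120 N, or if a joint passes its speed limit or range.

## Working session

There is one attempt and no reset: what is moved stays moved. The work goes in short steps, Python scripts to look and compute and a shell command to move; the robot and the scene stay as the last step left them, time stands still between calls to the robot, and variables do not carry over. Pictures are saved under pics/ and viewed, at most 10 in all, crops included, and the job is handed in when it is done.

```bash
ls; mkdir -p pics
python3 - <<'E'
from workcell import arm
import cv2,numpy as np
o=arm.get_obs();print(o)
for n in("scene","top"):
    p,d=arm.camera(n);cv2.imwrite(f"pics/{n}0.png",p[:,:,::-1]);np.save(f"pics/{n}0.npy",d);print(arm.camera_params(n))
E
```

```text
pics
steer.py
workcell.py
{'t': 0.0, 'q': array([-7.77107863e+01,  1.66897167e+01, -8.82984707e+00,  6.45533555e+01,
       -1.01065504e-03,  8.20207766e+01]), 'joint_vel': array([-0.01879267,  0.04608544,  0.03060355, -0.02080705,  0.03398019,
       -0.06538015]), 'tau': array([ 4.40811884e-03, -5.37142289e+01,  3.31377947e+01,  1.60827750e-02,
        1.49042844e-04,  1.18142339e-05]), 'eef_pos': array([ 0.18179621, -0.49207391,  0.2307331 ]), 'ee_rot': array([[ 9.38079930e-01,  3.46418766e-01, -2.88120692e-04],
       [ 3.46418850e-01, -9.38079124e-01,  1.23976388e-03],
       [ 1.59197469e-04, -1.26280806e-03, -9.99999190e-01]]), 'force': array([-0.44309618, -0.32060395,  0.82397655]), 'ft_torque': array([0.03066301, 0.00574052, 0.03234083]), 'grip_force': 0.0, 'gripper_width': 0.08531195321386995}
{'fx': 600.470524382631, 'fy': 600.470524382631, 'cx': 316.0932457077046, 'cy': 237.28806766343322, 'pose': array([[-0.30520012, -0.81754974,  0.4883291 ,  1.09953257],
       [ 0.95227962, -0.25983378,  0.16015596,  0.17346341],
       [-0.00405107,  0.51390547,  0.85783725,  0.92498153],
       [ 0.        ,  0.        ,  0.        ,  1.        ]])}
{'fx': 448.6285688514037, 'fy': 448.6285688514037, 'cx': 322.75760288835403, 'cy': 240.60506311661194, 'pose': array([[ 0.01390194,  0.98340237, -0.18090469,  0.50499655],
       [-0.99971835,  0.01018972, -0.02143356,  0.01629255],
       [-0.01923445,  0.18115171,  0.98326705,  0.73633257],
       [ 0.        ,  0.        ,  0.        ,  1.        ]])}
```

View pics/scene0.png

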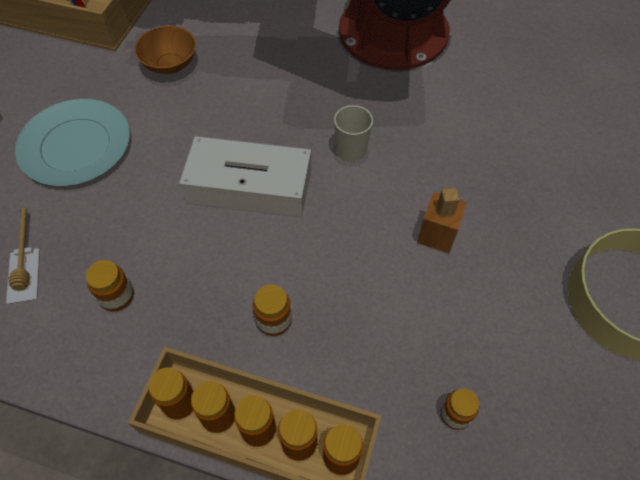

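View pics/top0.png

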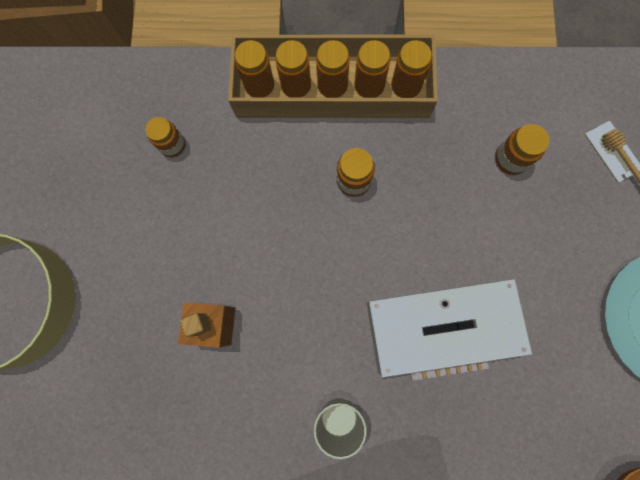

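Top picture: dispenser is centred at (450,328) with its slot at (449,327) and washer at (445,303). The stand is at about (207,325), with the key handle's top at (195,324), and the jar is at (356,172). The scene picture shows the dispenser at (247,170), the key at (449,200) and a cup at (352,130).

```bash
cat > h.py <<'E'
import numpy as np,cv2
from workcell import arm
def cloud(cam,d):
    P=arm.camera_params(cam) if isinstance(cam,str) else cam
    v,u=np.mgrid[:480,:640]
    c=np.stack([(u-P['cx'])/P['fx']*d,-(v-P['cy'])/P['fy']*d,-d],-1)
    return c@P['pose'][:3,:3].T+P['pose'][:3,3]
def rect(W,m):
    p=W[m];r=cv2.minAreaRect((p[:,:2]*1000).astype(np.float32))
    return len(p),np.round(r[0],1),np.round(r[1],1),round(r[2],1),'z',np.round(np.median(p[:,2])*1000,1)
def near(W,x,y,r): return np.hypot(W[...,0]-x,W[...,1]-y)<r
def big(m):
    n,l,s,_=cv2.connectedComponentsWithStats(m.astype(np.uint8)); return l==1+np.argmax(s[1:,4])
E
python3 - <<'E'
from h import *
for n,pix in(("top",[(410,340),(190,310),(195,324),(356,168)]),("scene",[(215,165),(440,222),(449,192),(272,297)])):
    d=np.load(f"pics/{n}0.npy");im=cv2.imread(f"pics/{n}0.png").astype(int);W=cloud(n,d)
    print(n,[np.round(W[v,u]*1000) for u,v in pix])
    (x,y,z)=W[pix[0][1],pix[0][0]]
    b=im.max(2)
    print('disp',rect(W,big(near(W,x,y,.25)&(abs(W[...,2]-.06)<.008)&(d>0))))
    x,y,z=W[pix[1][1],pix[1][0]]
    print('stand',rect(W,big(near(W,x,y,.08)&(abs(W[...,2]-.08)<.006)&(d>0))))
    x,y,z=W[pix[2][1],pix[2][0]]
    print('key',rect(W,big(near(W,x,y,.03)&(abs(W[...,2]-.128)<.007)&(d>0))))
    x,y,z=W[pix[3][1],pix[3][0]]
    print('jar',rect(W,big(near(W,x,y,.05)&(abs(W[...,2]-.085)<.006)&(d>0))))
    # slot: dark px projected on plane z=.06
    P=arm.camera_params(n)
    poly=np.zeros((480,640),np.uint8);u,v={'top':(449,327),'scene':(246,166)}[n];cv2.ellipse(poly,(u,v),(36,14),0 if n=='scene' else -5,0,360,1,-1)
    vv,uu=np.nonzero((b<110)&(poly>0)); 
    if n=='scene':k=vv<175;uu,vv=uu[k],vv[k]
    ray=np.stack([(uu-P['cx'])/P['fx'],-(vv-P['cy'])/P['fy'],-np.ones(len(uu))],-1)@P['pose'][:3,:3].T
    q=P['pose'][:3,3]+ray*((.06-P['pose'][2,3])/ray[:,2])[:,None]
    r=cv2.minAreaRect((q[:,:2]*1000).astype(np.float32));print('slot',len(uu),r)
E
```

```text
top [array([483., -99.,  62.]), array([521., 222.,  80.]), array([501., 200., 127.]), array([737., -18.,  86.])]
disp (10990, array([ 502. , -156.8]), array([110.3, 221.5]), 9.3, 'z', np.float64(60.8))
stand (1234, array([501.1, 205.6]), array([61. , 59.8]), 86.1, 'z', np.float64(80.4))
key (396, array([501. , 205.1]), array([26.2, 26.7]), 22.5, 'z', np.float64(128.1))
jar (823, array([746. , -18.6]), array([49.4, 49.1]), 0.7, 'z', np.float64(83.9))
slot 466 ((501.9953308105469, -156.7294921875), (12.449627876281738, 78.89307403564453), 9.370306968688965)
scene [array([ 516., -210.,   59.]), array([527., 203.,  79.]), array([499., 204., 127.]), array([743., -16.,  82.])]
disp (5996, array([ 502.4, -154.9]), array([115. , 221.1]), 9.4, 'z', np.float64(58.8))
stand (784, array([501.5, 207.1]), array([59.9, 62.8]), 85.9, 'z', np.float64(78.8))
key (234, array([501.5, 206.2]), array([27.6, 26.5]), 20.5, 'z', np.float64(126.2))
jar (760, array([746.8, -16.6]), array([49.1, 49.3]), 55.4, 'z', np.float64(82.3))
slot 248 ((502.5205078125, -154.89801025390625), (12.914131164550781, 78.96725463867188), 9.404009819030762)
```

Both cameras agree to 2 mm, and sizes and heights match the given ones. The slot middle is at (502.3,-155.8) mm with yaw 9.35°. The key is at (501.2,205.7) mm with its sides at about 21.5°, which the tool's y axis already nearly matches.

```bash
cat > go.py <<'E'
import sys,numpy as np
from workcell import arm
# print shift in tool axes to a world TCP target (mm)
o=arm.get_obs();t=np.array([float(a) for a in sys.argv[1:4]])/1000
print('tool shift',np.round(o['ee_rot'].T@(t-o['eef_pos']),4),'yaw of tool y',round(np.degrees(np.arctan2(o['ee_rot'][1,1],o['ee_rot'][0,1])),2),'t',o['t'],'F',np.round(o['force'],1))
E
python3 steer.py '0 0 -1.2 0.035 -0.035 0 0.085;0 0 -1.2 0.07 -0.07 0 0.085;0 0 -1.2 0.105 -0.105 0 0.085;0 0 -1.2 0.14 -0.14 0 0.085;0 0 -1.2 0.175 -0.175 0 0.085'
python3 go.py 501.2 205.7 230
```

```text
t: 0.6
eef_pos: [0.2856, -0.2657, 0.2311]
ee_rot: [[0.931, 0.365, 0.0], [0.365, -0.931, 0.0], [0.0, -0.0, -1.0]]
force: [1.8, 0.1, 1.5]
gripper_width: 0.0847
grip_force: 0.0
tool shift [ 0.3729 -0.3601  0.0013] yaw of tool y -68.57 t 0.6 F [1.8 0.1 1.5]
```

```bash
python3 steer.py '0 0 0 0.035 -0.034 0 0.085;0 0 0 0.07 -0.068 0 0.085;0 0 0 0.105 -0.102 0 0.085;0 0 0 0.14 -0.135 0 0.085;0 0 0 0.175 -0.169 0 0.085'
python3 steer.py '0 0 0 0.035 -0.034 0 0.085;0 0 0 0.07 -0.068 0 0.085;0 0 0 0.105 -0.102 0 0.085;0 0 0 0.14 -0.135 0 0.085;0 0 0 0.16 -0.16 0 0.085'
python3 go.py 501.2 205.7 230
```

```text
t: 1.1
eef_pos: [0.3868, -0.0444, 0.2314]
ee_rot: [[0.931, 0.366, 0.0], [0.366, -0.931, -0.0], [0.0, 0.0, -1.0]]
force: [1.8, -0.9, -0.0]
gripper_width: 0.0849
grip_force: 0.0
t: 1.6
eef_pos: [0.4776, 0.164, 0.2309]
ee_rot: [[0.93, 0.368, 0.0], [0.368, -0.93, 0.0], [0.0, -0.0, -1.0]]
force: [1.5, -0.5, 0.3]
gripper_width: 0.0852
grip_force: 0.0
tool shift [ 0.0373 -0.0302  0.0009] yaw of tool y -68.44 t 1.6 F [ 1.5 -0.5  0.3]
```

```bash
python3 steer.py '0 0 0 0.025 -0.02 0 0.085;0 0 0 0.025 -0.02 0 0.085;0 0 0 0.025 -0.02 0 0.085;0 0 0 0.025 -0.02 0 0.085'
python3 go.py 501.2 205.7 90
python3 - <<'E'
from h import *
P=arm.camera_params("wrist");p,d=arm.camera("wrist");cv2.imwrite("pics/w1.png",p[:,:,::-1]);W=cloud(P,d)
ok=d>0
for n,z in(("key",.128),("stand",.08)):
    m=near(W,.501,.206,.06)&(abs(W[...,2]-z)<.007)&ok
    if m.sum()>20:print(n,rect(W,big(m)))
E
```

```text
t: 2.0
eef_pos: [0.4922, 0.1882, 0.2311]
ee_rot: [[0.931, 0.366, -0.001], [0.366, -0.931, -0.0], [-0.001, 0.0, -1.0]]
force: [-0.1, -0.2, 0.1]
gripper_width: 0.0849
grip_force: 0.0
tool shift [ 0.0149 -0.013   0.1411] yaw of tool y -68.55 t 2.0 F [-0.1 -0.2  0.1]
key (1599, array([500.2, 205.1]), array([25.5, 26. ]), 22.2, 'z', np.float64(127.8))
stand (4423, array([499.8, 205.2]), array([60.1, 60.3]), 86.3, 'z', np.float64(80.1))
```

View pics/w1.png

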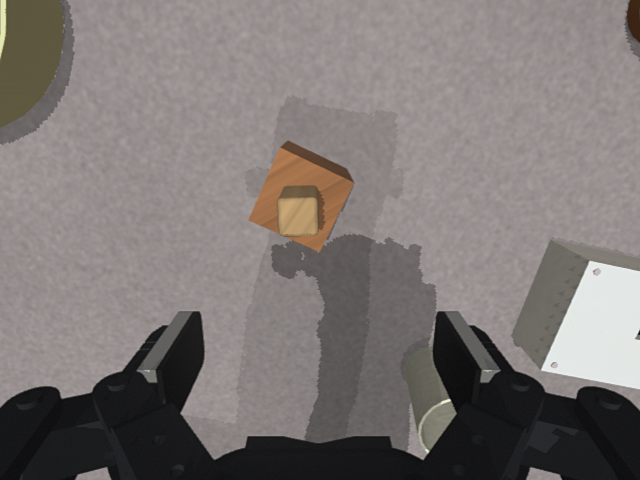

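The wrist picture shows the key handle square to the fingers at (298,215), over the stand, with the cup clear at (440,420). I'll go down and grasp it.

```bash
python3 steer.py '0 0 0 0.014 -0.013 0 0.085;0 0 0 0.014 -0.013 0.04 0.085;0 0 0 0.014 -0.013 0.08 0.085;0 0 0 0.014 -0.013 0.12 0.085;0 0 0 0.014 -0.013 0.141 0.085' 60
python3 steer.py '0 0 0 0 0 0 0.085;0 0 0 0 0 0 0.01;0 0 0 0 0 0 0.01;0 0 0 0 0 0 0.01;0 0 0 0 0 0 0.01' 60
python3 steer.py '0 0 0 0 0 0 0.01;0 0 0 0 0 0 0.01;0 0 0 0 0 0 0.01' 60
python3 go.py 500.5 205.4 90
```

```text
t: 2.55
eef_pos: [0.499, 0.2046, 0.0876]
ee_rot: [[0.931, 0.365, -0.003], [0.365, -0.931, -0.001], [-0.003, -0.0, -1.0]]
force: [-1.0, 0.0, 0.4]
gripper_width: 0.0852
grip_force: 0.0
t: 3.05
eef_pos: [0.5017, 0.2062, 0.0914]
ee_rot: [[0.931, 0.366, 0.002], [0.366, -0.931, 0.0], [0.002, 0.0, -1.0]]
force: [-0.4, -1.0, -0.4]
gripper_width: 0.0274
grip_force: 0.0
t: 3.35
eef_pos: [0.5017, 0.2062, 0.0915]
ee_rot: [[0.931, 0.366, 0.002], [0.366, -0.931, 0.0], [0.002, 0.0, -1.0]]
force: [-1.8, -0.8, 6.5]
gripper_width: 0.0255
grip_force: 58.5
tool shift [-0.0014  0.0003  0.0015] yaw of tool y -68.53 t 3.35 F [-1.8 -0.8  6.5]
```

```bash
python3 steer.py '0 0 0 0 0 -0.02 0.01;0 0 0 0 0 -0.05 0.01;0 0 0 0 0 -0.08 0.01;0 0 0 0 0 -0.11 0.01;0 0 0 0 0 -0.11 0.01' 60
python3 go.py 502.3 -155.8 200
```

```text
t: 3.85
eef_pos: [0.5033, 0.2068, 0.2046]
ee_rot: [[0.931, 0.366, 0.007], [0.366, -0.931, 0.002], [0.007, 0.001, -1.0]]
force: [0.5, 0.9, -1.1]
gripper_width: 0.0258
grip_force: 58.7
tool shift [-0.1337  0.337   0.004 ] yaw of tool y -68.52 t 3.85 F [ 0.5  0.9 -1.1]
```

```bash
python3 steer.py '0 0 0 -0.015 0.039 0 0.01;0 0 0 -0.03 0.077 0 0.01;0 0 0 -0.045 0.115 0 0.01;0 0 0 -0.06 0.153 0 0.01;0 0 0 -0.075 0.191 0 0.01' 60
python3 steer.py '0 0 0 -0.015 0.039 0 0.01;0 0 0 -0.03 0.077 0 0.01;0 0 0 -0.045 0.115 0 0.01;0 0 0 -0.058 0.145 0 0.01;0 0 0 -0.058 0.145 0 0.01' 60
python3 steer.py '0 0 0 0 0 0 0.01;0 0 0 0 0 0 0.01;0 0 0 0 0 0 0.01' 60
python3 - <<'E'
from h import *
for n in("wrist","scene","top"):
    P=arm.camera_params(n);p,d=arm.camera(n);cv2.imwrite(f"pics/{n}2.png",p[:,:,::-1]);np.save(f"pics/{n}2.npy",d)
    if n=="wrist":np.save("pics/P2.npy",P,allow_pickle=True)
a,b,c=[cv2.imread(f"pics/{n}2.png") for n in("wrist","scene","top")]
cv2.imwrite("pics/c2.png",np.hstack([cv2.resize(b[60:260,140:340],(400,400)),cv2.resize(c[230:430,350:550],(400,400))]))
E
python3 go.py 502.3 -155.8 200
```

```text
t: 4.35
eef_pos: [0.5006, -0.0006, 0.2]
ee_rot: [[0.93, 0.366, -0.0], [0.366, -0.93, 0.0], [-0.0, -0.0, -1.0]]
force: [0.8, 0.1, -0.1]
gripper_width: 0.0255
grip_force: 58.9
t: 4.85
eef_pos: [0.4999, -0.1588, 0.1997]
ee_rot: [[0.932, 0.362, -0.0], [0.362, -0.932, -0.001], [-0.001, 0.001, -1.0]]
force: [0.7, 0.4, -0.9]
gripper_width: 0.0255
grip_force: 59.0
t: 5.15
eef_pos: [0.5001, -0.1541, 0.2002]
ee_rot: [[0.93, 0.367, -0.0], [0.367, -0.93, 0.0], [-0.0, -0.0, -1.0]]
force: [0.4, -0.1, -0.0]
gripper_width: 0.0253
grip_force: 59.0
tool shift [0.0014 0.002  0.0004] yaw of tool y -68.45 t 5.3 F [-0.  -0.1 -1.5]
```

View pics/wrist2.png

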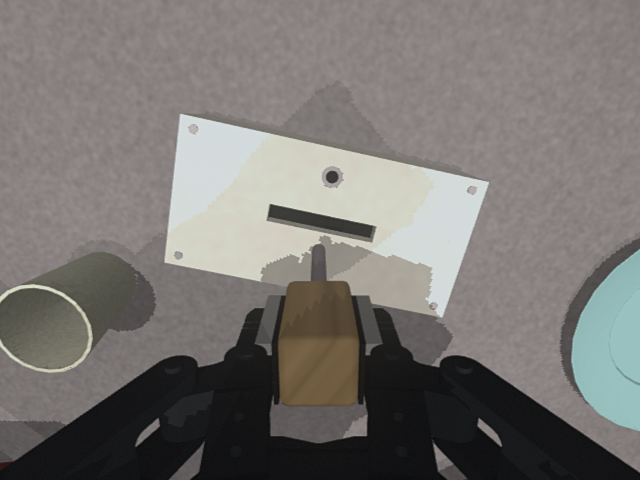

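View pics/c2.png

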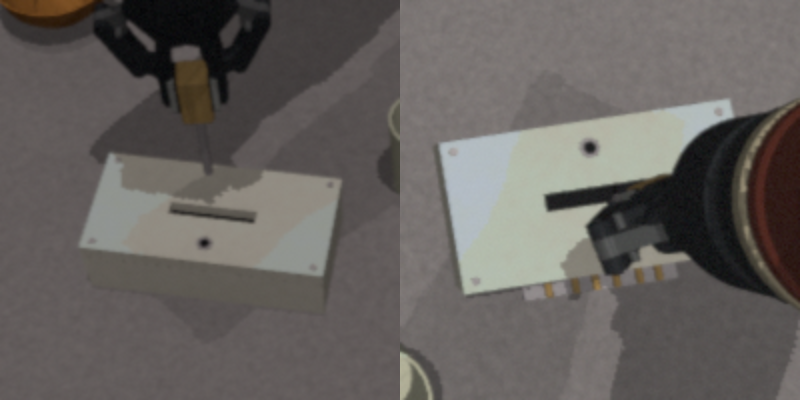

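The wrist picture shows the key held straight with its tip at about (319,246), the slot running from (268,210) to (375,235), and the washer at (331,176). Next I'll measure the tip and slot with the same camera.

Run:
```python
from h import *
P=np.load("pics/P2.npy",allow_pickle=True).item();d=np.load("pics/wrist2.npy");im=cv2.imread("pics/wrist2.png").astype(int);W=cloud(P,d)
print('disp',rect(W,big((abs(W[...,2]-.06)<.006)&near(W,.5,-.156,.16)&(d>0))))
poly=np.zeros((480,640),np.uint8);cv2.ellipse(poly,(321,222),(66,19),13,0,360,1,-1)
vv,uu=np.nonzero((im.max(2)<130)&(poly>0)&(np.arange(480)[:,None]<242))
ray=np.stack([(uu-P['cx'])/P['fx'],-(vv-P['cy'])/P['fy'],-np.ones(len(uu))],-1)@P['pose'][:3,:3].T
q=P['pose'][:3,3]+ray*((.06-P['pose'][2,3])/ray[:,2])[:,None]
print('slot',len(uu),cv2.minAreaRect((q[:,:2]*1000).astype(np.float32)))
for r in range(244,280,4):
    m=(d[r]>0)&(W[r,:,2]>.09)&(abs(np.arange(640)-319)<15); print(r,np.nonzero(m)[0][[0,-1]] if m.any() else None,np.round(W[r][m].mean(0)*1000,1) if m.any() else '')
print(np.round(P['pose'],3))
# scene view of pin
n='scene';d=np.load("pics/scene2.npy");W=cloud(n,d)
for r in range(122,150,4):
    m=(d[r]>0)&(W[r,:,2]>.085)&(abs(np.arange(640)-243)<12); print(r,np.nonzero(m)[0][[0,-1]] if m.any() else None,np.round(W[r][m].mean(0)*1000,1) if m.any() else '')
```

```text
disp (40692, array([ 500.5, -157. ]), array([110.7, 221.1]), 9.4, 'z', np.float64(60.1))
slot 1790 ((500.6775207519531, -156.45193481445312), (12.694796562194824, 79.20266723632812), 9.40268611907959)
244 [316 321] [ 501.7 -154.1  115.4]
248 [313 324] [ 501.3 -154.2  121.5]
252 [312 325] [ 500.9 -154.4  127.3]
256 [312 325] [ 501.1 -154.3  134.9]
260 [312 325] [ 501.2 -154.2  141.5]
264 [312 325] [ 501.2 -154.2  147.5]
268 [311 326] [ 500.9 -154.4  152.3]
272 [311 326] [ 501.  -154.3  158. ]
276 [311 326] [ 501.  -154.3  163.1]
[[ 0.368  0.887  0.28   0.571]
 [-0.93   0.351  0.11  -0.127]
 [-0.001 -0.301  0.954  0.343]
 [ 0.     0.     0.     1.   ]]
122 [239 242] [ 503.  -150.8  179.3]
126 [239 243] [ 500.1 -152.7  165.7]
130 [240 243] [ 501.8 -152.1  157.8]
134 [240 244] [ 502.  -152.3  148. ]
138 [241 245] [ 501.2 -152.1  136.9]
142 [242 245] [ 501.4 -152.3  126.5]
146 [242 246] [ 501.2 -152.7  115.6]
```

```bash
python3 steer.py '0 0 0 0.0091 -0.0302 0 0.01;0 0 0 0.0091 -0.0302 0.02 0.01;0 0 0 0.0091 -0.0302 0.045 0.01;0 0 0 0.0091 -0.0302 0.045 0.01;0 0 0 0.0091 -0.0302 0.045 0.01' 60
python3 steer.py '0 0 0 0 0 0 0.01;0 0 0 0 0 0 0.01' 60 >/dev/null
python3 go.py 497.5 -122.6 138
python3 - <<'E'
from h import *
P=arm.camera_params("wrist");p,d=arm.camera("wrist");a=p[:,:,::-1];b=arm.camera("scene")[0][:,:,::-1]
cv2.imwrite("pics/c3.png",np.hstack([cv2.resize(a[140:300,220:420],(500,400)),cv2.resize(b[120:200,200:260],(300,400))]))
E
```

```text
t: 5.8
eef_pos: [0.4975, -0.1235, 0.1556]
ee_rot: [[0.93, 0.366, -0.001], [0.366, -0.93, 0.0], [-0.001, -0.001, -1.0]]
force: [0.0, -0.7, -0.2]
gripper_width: 0.025
grip_force: 59.2
tool shift [-0.0002 -0.0018  0.0184] yaw of tool y -68.53 t 6.0 F [-0.6 -0.1 -0.8]
```

View pics/c3.png

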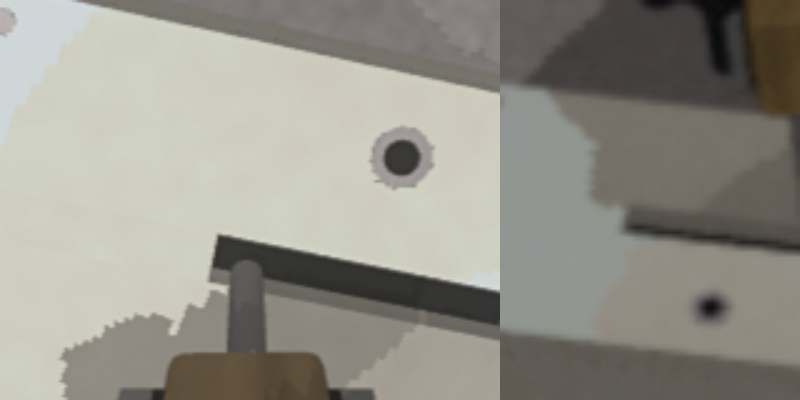

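The crop shows the pin's end over the slot's left (+y) end at (247,265), with the washer at (402,157). I'll lower it gently and watch the force.

```bash
python3 steer.py '0 0 0 0 0 0.004 0.01;0 0 0 0 0 0.008 0.01;0 0 0 0 0 0.011 0.01;0 0 0 0 0 0.011 0.01' 60 | grep -E 'eef|force:'
python3 steer.py '0 0 0 0 0 0.002 0.01;0 0 0 0 0 0.004 0.01;0 0 0 0 0 0.006 0.01;0 0 0 0 0 0.006 0.01' 60 | grep -E 'eef|force:'
python3 steer.py '0 0 0 0 0 0.001 0.01;0 0 0 0 0 0.002 0.01;0 0 0 0 0 0.002 0.01' 60 | grep -E 'eef|force:'
```

```text
eef_pos: [0.4972, -0.1237, 0.1437]
force: [-0.4, 0.0, -0.5]
grip_force: 59.2
eef_pos: [0.4974, -0.1238, 0.138]
force: [-1.2, 0.5, -0.7]
grip_force: 59.2
eef_pos: [0.4975, -0.1238, 0.1362]
force: [0.3, -0.1, -0.3]
grip_force: 59.2
```

```bash
python3 steer.py '0 0 0 0 0 0.001 0.01;0 0 0 0 0 0.001 0.01;0 0 0 0 0 0.001 0.01' 60 | grep -E 'eef|force:'
python3 steer.py '0 0 0 0 0 0.001 0.01;0 0 0 0 0 0.001 0.01;0 0 0 0 0 0.001 0.01' 60 | grep -E 'eef|force:'
python3 steer.py '0 0 0 0 0 0.001 0.01;0 0 0 0 0 0.001 0.01;0 0 0 0 0 0.001 0.01' 60 | grep -E 'eef|force:'
```

```text
eef_pos: [0.4976, -0.1239, 0.1353]
force: [1.1, -0.6, -1.3]
grip_force: 59.2
eef_pos: [0.4977, -0.1239, 0.1345]
force: [-0.3, -0.1, 2.7]
grip_force: 59.4
eef_pos: [0.498, -0.1239, 0.1343]
force: [-2.3, 0.9, 11.9]
grip_force: 60.7
```

```bash
cat > chk.py <<'E'
import sys,numpy as np
from workcell import arm
o=arm.get_obs();p=o['eef_pos']*1000;f=o['force'];e=p[:2]-[502.9,-155.2]
s=e@[-.163,.987]
print('s %.1f cross %.1f z %.2f F'%(s,e@[.987,.163],p[2]),np.round(f,1),'t',o['t'],flush=True)
sys.exit(not(f[2]>5.5 and np.hypot(f[0],f[1])<12 and f[2]<25))
E
S="grep -qs ."
python3 chk.py && python3 steer.py '0 0 0 -0.0002 0.001 0 0.01;0 0 0 -0.0004 0.002 0 0.01;0 0 0 -0.0006 0.003 0 0.01;0 0 0 -0.0008 0.0039 0 0.01;0 0 0 -0.0008 0.0039 0 0.01' 60 >/dev/null
python3 chk.py && python3 steer.py '0 0 0 -0.0002 0.001 0 0.01;0 0 0 -0.0004 0.002 0 0.01;0 0 0 -0.0006 0.003 0 0.01;0 0 0 -0.0008 0.0039 0 0.01;0 0 0 -0.0008 0.0039 0 0.01' 60 >/dev/null
python3 chk.py && python3 steer.py '0 0 0 -0.0002 0.001 0 0.01;0 0 0 -0.0004 0.002 0 0.01;0 0 0 -0.0006 0.003 0 0.01;0 0 0 -0.0008 0.0039 0 0.01;0 0 0 -0.0008 0.0039 0 0.01' 60 >/dev/null
python3 chk.py
```

```text
s 31.7 cross 0.2 z 134.29 F [-2.3  0.9 11.9] t 8.1
s 29.0 cross 0.4 z 134.25 F [-3.1  6.8 14.2] t 8.6
s 25.1 cross 0.6 z 134.28 F [-1.4  7.  13.3] t 9.1
s 21.0 cross 0.7 z 134.29 F [-1.1  5.7 13. ] t 9.6
```

```bash
python3 steer.py '0 0 0 -0.0003 0.001 0 0.01;0 0 0 -0.0005 0.002 0 0.01;0 0 0 -0.0008 0.003 0 0.01;0 0 0 -0.001 0.0039 0 0.01;0 0 0 -0.001 0.0039 0 0.01' 60 >/dev/null
python3 chk.py && python3 steer.py '0 0 0 -0.0003 0.001 0 0.01;0 0 0 -0.0005 0.002 0 0.01;0 0 0 -0.0008 0.003 0 0.01;0 0 0 -0.001 0.0039 0 0.01;0 0 0 -0.001 0.0039 0 0.01' 60 >/dev/null &&
python3 chk.py && python3 steer.py '0 0 0 -0.0002 0.001 0 0.01;0 0 0 -0.0004 0.002 0 0.01;0 0 0 -0.0006 0.003 0 0.01;0 0 0 -0.0008 0.0039 0 0.01;0 0 0 -0.0008 0.0039 0 0.01' 60 >/dev/null &&
python3 chk.py && python3 steer.py '0 0 0 -0.0002 0.001 0 0.01;0 0 0 -0.0004 0.002 0 0.01;0 0 0 -0.0006 0.003 0 0.01;0 0 0 -0.0008 0.0039 0 0.01;0 0 0 -0.0008 0.0039 0 0.01' 60 >/dev/null && python3 chk.py
```

```text
s 17.1 cross 0.6 z 134.29 F [-0.6  6.6 13. ] t 10.1
s 12.9 cross 0.5 z 134.30 F [-1.2  6.  13.1] t 10.6
s 9.0 cross 0.5 z 134.29 F [-0.9  6.9 12.8] t 11.1
s 5.1 cross 0.5 z 134.30 F [-1.5  7.3 14. ] t 11.6
```

```bash
python3 steer.py '0 0 0 -0.0003 0.001 0 0.01;0 0 0 -0.0005 0.002 0 0.01;0 0 0 -0.0008 0.003 0 0.01;0 0 0 -0.001 0.0039 0 0.01;0 0 0 -0.001 0.0039 0 0.01' 60 >/dev/null
python3 chk.py && python3 steer.py '0 0 0 -0.0002 0.001 0 0.01;0 0 0 -0.0004 0.002 0 0.01;0 0 0 -0.0006 0.003 0 0.01;0 0 0 -0.0008 0.0039 0 0.01;0 0 0 -0.0008 0.0039 0 0.01' 60 >/dev/null &&
python3 chk.py && python3 steer.py '0 0 0 -0.0002 0.001 0 0.01;0 0 0 -0.0004 0.002 0 0.01;0 0 0 -0.0006 0.003 0 0.01;0 0 0 -0.0008 0.0039 0 0.01;0 0 0 -0.0008 0.0039 0 0.01' 60 >/dev/null &&
python3 chk.py && python3 steer.py '0 0 0 -0.0002 0.001 0 0.01;0 0 0 -0.0004 0.002 0 0.01;0 0 0 -0.0006 0.003 0 0.01;0 0 0 -0.0008 0.0039 0 0.01;0 0 0 -0.0008 0.0039 0 0.01' 60 >/dev/null && python3 chk.py
```

```text
s 0.9 cross 0.4 z 134.31 F [-0.9  6.1 13.6] t 12.1
s -3.1 cross 0.4 z 134.25 F [-0.8  6.8 12.6] t 12.6
s -8.1 cross -0.2 z 133.46 F [-0.1 -0.3 -1.5] t 13.1
```

The force vanished at s = -8.1, so the pin is in the hole. Now I'll go down.

```bash
python3 steer.py '0 0 0 0 0 0.001 0.01;0 0 0 0 0 0.002 0.01;0 0 0 0 0 0.003 0.01;0 0 0 0 0 0.003 0.01' 60 >/dev/null; python3 chk.py
python3 steer.py '0 0 0 0 0 0.001 0.01;0 0 0 0 0 0.002 0.01;0 0 0 0 0 0.003 0.01;0 0 0 0 0 0.004 0.01' 60 >/dev/null; python3 chk.py
```

```text
s -8.2 cross -0.5 z 130.02 F [ 0.2 -0.9 -0.5] t 13.5
s -8.2 cross -0.3 z 126.24 F [-0.6 -0.7  0.5] t 13.9
```

```bash
python3 steer.py '0 0 0 0 0 0.001 0.01;0 0 0 0 0 0.002 0.01;0 0 0 0 0 0.003 0.01;0 0 0 0 0 0.004 0.01;0 0 0 0 0 0.005 0.01' 60 >/dev/null; python3 chk.py
python3 steer.py '0 0 0 0 0 0.001 0.01;0 0 0 0 0 0.002 0.01;0 0 0 0 0 0.003 0.01;0 0 0 0 0 0.004 0.01;0 0 0 0 0 0.005 0.01' 60 >/dev/null; python3 chk.py
python3 steer.py '0 0 0 0 0 0.0005 0.01;0 0 0 0 0 0.001 0.01;0 0 0 0 0 0.0015 0.01;0 0 0 0 0 0.0015 0.01' 60 >/dev/null; python3 chk.py
```

```text
s -8.2 cross -0.3 z 121.44 F [-0.7 -0.1  2.9] t 14.4
s -8.2 cross -0.3 z 116.27 F [-0.7 -0.2  4.1] t 14.9
s -8.2 cross -0.3 z 114.77 F [ 0.6 -1.1  2.3] t 15.3
```

```bash
python3 steer.py '0 0 0 0 0 0.0005 0.01;0 0 0 0 0 0.001 0.01;0 0 0 0 0 0.001 0.01' 60 >/dev/null; python3 chk.py
python3 steer.py '0 0 0 0 0 0.0005 0.01;0 0 0 0 0 0.001 0.01;0 0 0 0 0 0.001 0.01' 60 >/dev/null; python3 chk.py
python3 - <<'E'
from h import *
a=arm.camera("scene")[0][:,:,::-1]
cv2.imwrite("pics/c4.png",cv2.resize(a[140:210,190:310],(720,420)))
E
```

```text
s -8.2 cross -0.2 z 114.29 F [-1.7  0.2  8.9] t 15.6
s -8.3 cross 0.1 z 114.10 F [-2.7  1.1 18.9] t 15.9
```

View pics/c4.png

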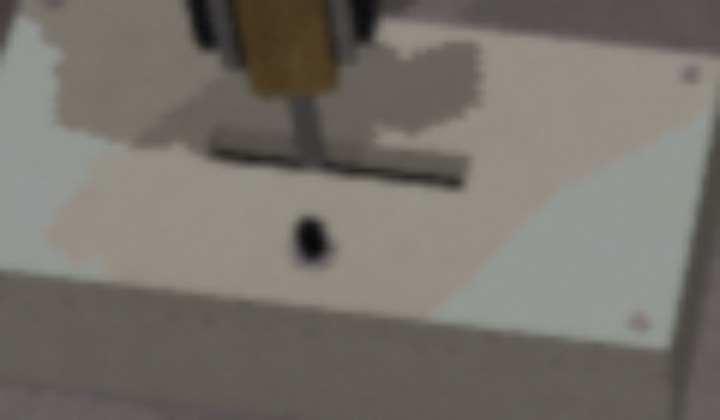

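The tell-tale pin stands up at (312,238), and the hard stop came 20 mm below the floor, so the catch is home. I'll lift and return to the stand.

```bash
python3 steer.py '0 0 0 0 0 -0.01 0.01;0 0 0 0 0 -0.03 0.01;0 0 0 0 0 -0.05 0.01;0 0 0 0 0 -0.07 0.01;0 0 0 0 0 -0.09 0.01' 60 >/dev/null
python3 steer.py '0 0 0 0 0 0 0.01;0 0 0 0 0 0 0.01' 60 >/dev/null
python3 go.py 501.7 206.2 200
python3 - <<'E'
from h import *
P=arm.camera_params("wrist");T=arm.get_obs();p,d=arm.camera("wrist");W=cloud(P,d)
for r in range(244,280,6):
    m=(d[r]>0)&(W[r,:,2]>.085)&(abs(np.arange(640)-319)<15);w=W[r][m].mean(0)
    print(r,np.nonzero(m)[0][[0,-1]],'rel TCP in tool axes',np.round((T['ee_rot'].T@(w-T['eef_pos']))*1000,1))
E
```

```text
tool shift [ 0.1333 -0.3444  0.0026] yaw of tool y -68.52 t 16.65 F [-0.  -0.1 -1.5]
244 [316 321] rel TCP in tool axes [ 1.3  0.6 85.2]
250 [312 325] rel TCP in tool axes [ 0.5  0.6 76.4]
256 [312 325] rel TCP in tool axes [ 0.7  0.6 65.8]
262 [312 325] rel TCP in tool axes [ 0.9  0.6 55.7]
268 [312 326] rel TCP in tool axes [ 0.7  0.8 47.5]
274 [311 326] rel TCP in tool axes [ 0.7  0.6 39.7]
```

```bash
python3 steer.py '0 0 0 0.015 -0.039 0 0.01;0 0 0 0.03 -0.077 0 0.01;0 0 0 0.045 -0.115 0 0.01;0 0 0 0.06 -0.153 0 0.01;0 0 0 0.075 -0.191 0 0.01' 60 >/dev/null
python3 steer.py '0 0 0 0.015 -0.039 0 0.01;0 0 0 0.03 -0.077 0 0.01;0 0 0 0.045 -0.115 0 0.01;0 0 0 0.058 -0.153 0 0.01;0 0 0 0.058 -0.153 0 0.01' 60 >/dev/null
python3 steer.py '0 0 0 0 0 0 0.01;0 0 0 0 0 0 0.01;0 0 0 0 0 0 0.01' 60
python3 go.py 501.7 206.2 175
```

```text
t: 18.0
eef_pos: [0.5017, 0.2044, 0.2025]
ee_rot: [[0.931, 0.365, -0.001], [0.365, -0.931, -0.0], [-0.001, 0.0, -1.0]]
force: [0.6, -0.5, -0.7]
gripper_width: 0.0254
grip_force: 59.5
tool shift [ 0.0007 -0.0017  0.0275] yaw of tool y -68.61 t 18.0 F [ 0.6 -0.5 -0.7]
```

```bash
python3 steer.py '0 0 0 0.0007 -0.0017 0 0.01;0 0 0 0.0007 -0.0017 0.015 0.01;0 0 0 0.0007 -0.0017 0.03 0.01;0 0 0 0.0007 -0.0017 0.043 0.01;0 0 0 0.0007 -0.0017 0.043 0.01' 60 | grep -E 'eef|^force'
python3 steer.py '0 0 0 0 0 0.004 0.01;0 0 0 0 0 0.008 0.01;0 0 0 0 0 0.008 0.01' 60 | grep -E 'eef|^force'
```

```text
eef_pos: [0.5008, 0.2066, 0.1584]
force: [0.1, 0.4, -0.1]
eef_pos: [0.5018, 0.2073, 0.1518]
force: [-0.0, 0.7, -1.4]
```

```bash
python3 steer.py '0 0 0 -0.0004 0.001 0.01 0.01;0 0 0 -0.0004 0.001 0.025 0.01;0 0 0 -0.0004 0.001 0.04 0.01;0 0 0 -0.0004 0.001 0.055 0.01;0 0 0 -0.0004 0.001 0.056 0.01' 60 | grep -E 'eef|^force'
python3 steer.py '0 0 0 0 0 0.001 0.01;0 0 0 0 0 0.002 0.01;0 0 0 0 0 0.003 0.01;0 0 0 0 0 0.003 0.01' 60 | grep -E 'eef|^force'
```

```text
eef_pos: [0.5004, 0.2059, 0.0939]
force: [-0.4, 0.1, 0.1]
eef_pos: [0.502, 0.2064, 0.0932]
force: [0.5, 0.1, -0.6]
```

```bash
python3 steer.py '0 0 0 0 0 0.0008 0.01;0 0 0 0 0 0.0016 0.01;0 0 0 0 0 0.0016 0.01' 60 | grep -E 'eef|^force'
python3 steer.py '0 0 0 0 0 0 0.085;0 0 0 0 0 0 0.085;0 0 0 0 0 0 0.085;0 0 0 0 0 0 0.085;0 0 0 0 0 0 0.085' | grep -E 'eef|^force|width'
python3 steer.py '0 0 0 0 0 0 0.085;0 0 0 0 0 -0.03 0.085;0 0 0 0 0 -0.07 0.085;0 0 0 0 0 -0.11 0.085;0 0 0 0 0 -0.15 0.085' | grep -E 'eef|^force|width'
python3 steer.py '0 0 0 -0.04 0 0 0.085;0 0 0 -0.08 0 0 0.085;0 0 0 -0.08 0 0 0.085;0 0 0 -0.08 0 0 0.085;0 0 0 -0.08 0 0 0.085' >/dev/null
python3 - <<'E'
from h import *
P=arm.camera_params("wrist");p,d=arm.camera("wrist");W=cloud(P,d)
a=arm.camera("scene")[0][:,:,::-1]
for n,z in(("key",.128),("stand",.08)):
    m=near(W,.501,.206,.06)&(abs(W[...,2]-z)<.005)&(d>0)
    if m.sum()>20:print(n,rect(W,big(m)))
cv2.imwrite("pics/c5.png",np.hstack([cv2.resize(a[140:340,100:300],(400,400)),cv2.resize(a[170:270,400:500],(400,400))]))
print(arm.get_obs()['t'],arm.get_obs()['gripper_width'])
E
```

```text
eef_pos: [0.5019, 0.2063, 0.0915]
force: [-1.3, 0.1, 2.9]
eef_pos: [0.5017, 0.2063, 0.0912]
force: [-0.4, 0.7, -0.4]
gripper_width: 0.0851
eef_pos: [0.5014, 0.2062, 0.2428]
force: [0.6, 1.0, -0.8]
gripper_width: 0.0849
key (1816, array([499.9, 204.9]), array([25.5, 25.7]), 21.5, 'z', np.float64(127.8))
stand (5310, array([499.9, 205.3]), array([60.1, 60.2]), 86.1, 'z', np.float64(80.1))
21.6 0.08492330803895945
```

View pics/c5.png

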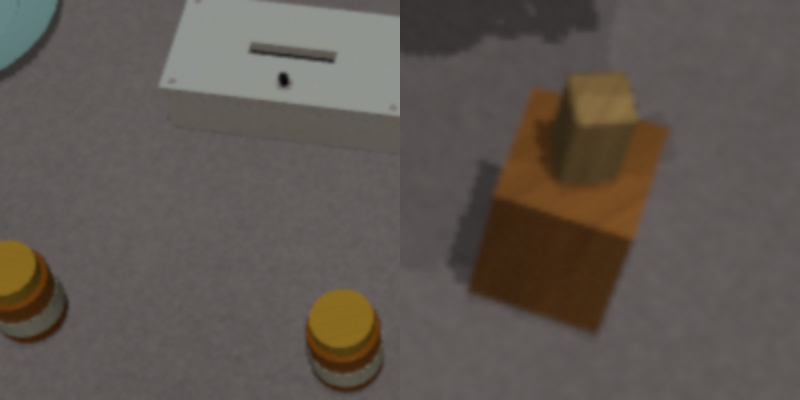

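The key stands centred and upright in the stand at (595,130), the tell-tale is still up at (284,79), and the jars are standing. I'll hand in.

```bash
python3 -c "
from workcell import arm
print(arm.hand_in())"
```

```text
the job is handed in; nothing more can be done
None
```

The job is handed in at about 22 s; no verdict came back. The catch was pressed fully home, its tell-tale pin is still up, the key is back upright in its stand and released, and the honey jar is still standing.

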